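Magnifier at focus height over the groove of a turned pin

TASK

Lay the stepped pin in the pair of V-blocks on the surface plate, its grooved end overhanging towards the surface gauge, and let go of it. Then pick up the hand magnifier by its handle and hold it level over the pin's groove, the lens centred on the groove and its rim at the height of the gauge's scriber point, which marks the focus; finish while still holding it there, steady and touching nothing else. Drop nothing, and do not disturb the gauge or the other things on the bench.

Things in the scene. Friction and masses are not known exactly. Their poses are not given: they have to be found in the camera images.
- plate: Grey granite surface plate, 200 (x) x 320 (y) x 30 mm, fixed on the bench with a pair of steel V-blocks. Origin: centre of its underside, z up. The blocks, each 40 (x) x 28 (y) x 38 mm high, stand at plate x = 0, y = -99 and -11 mm (middles), 60 mm clear gap between. Their V grooves (90 degrees, 30 mm wide, 15 mm deep) run along plate y; block tops are 68 mm above the bench.
- vblocks (a point): The point where the middle of the pin's axis belongs when the pin lies in both V-blocks: over the gap midway between the blocks, at plate (0, -55, 65.7) mm. Axes as the plate: the pin lies along y.
- gauge: Surface gauge fixed on the plate beyond the +y ends of the V-blocks: dark base 56 x 50 x 20 mm, upright 9 mm spindle reaching 191 mm above the plate, and on it a clamp with a thin horizontal scriber (4 mm rod) pointing along the gauge's -y, to the V-blocks. The clamp slides up or down if pushed with about 12 N. Origin: under the spindle, at the plate's top, 30 mm above the bench.
- scriber_tip (a point): The sharp point of the scriber, 38 mm to the gauge's -y side and 13 mm to the +x side of the spindle's axis, 95 to 125 mm above the plate's top. Its height marks the height at which the magnifier is in focus; z up.
- pin: Turned steel pin lying on the bench, 172 mm long, about 0.31 kg: 18 mm diameter for 146 mm, then a step to a 12 mm diameter end, 26 mm long, with a ring groove 4 mm wide. x runs along the pin to the grooved end. Origin: at the balance point, on the 18 mm part's surface; plain end at x = -80, step at +66, grooved end at +92 mm. It turns with the pin as that rolls.
- pin_center (a point): On the pin's axis at its balance point, 80 mm from the plain end; 9 mm above the bench when the pin lies there.
- pin_groove (a point): On the pin's axis in the middle of the ring groove, 80 mm from pin_center towards the grooved end. The surface of the groove lies 4.2 mm from the axis.
- magnifier: Hand magnifier lying flat on the bench, 90 g: black round rim 60 mm in diameter, 14 mm high, around a 50 mm glass lens, and a straight black handle 16 mm wide, 14 mm high, from x = -43 to -138 mm, joined to the rim by a thin steel ferrule. Origin: under the lens centre, at the underside; x points from handle to lens, z is the lens axis (up when level).
- lens (a point): Centre of the lens, at half the height of the rim (7 mm above the underside).
- handle (a point): Place to grip on the handle, 88 mm from the lens centre, 7 mm above the underside.
- oil_bottle: Bystander: small white oil bottle, 44 mm in diameter, 110 mm high. Leave it alone.
- plain_pin: Bystander: plain straight steel pin, 18 mm in diameter and 100 mm long, no step and no groove, lying on the bench near the robot. Leave it alone.
- wrench: Bystander: flat steel wrench lying on the bench. Leave it alone.
Things that resemble listed ones, but are neither listed nor needed, are in the scene too. What is shaped like the pin but red is not meant. There is more than one size of the magnifier; the job needs the larger.

How it is judged (in metres and radians):
On the way, in this order (a step that is already met when the one before it is completed fails the run):
1. the pin lies in both V-blocks, grooved end towards the gauge, released and at rest (x of pin_center in the frame of plate between -0.004 and 0.004 m and y of pin_center in the frame of plate between -0.07 and -0.04 m and z of pin_center in the frame of plate between 0.0617 and 0.0697 m and angle between the x axis of pin and the y axis of plate, either way round below 0.08 rad and y of pin_groove in the frame of plate above 0 m and contact force between the fingers and pin below 0.05 N and linear speed of pin below 0.02 m/s), for 0.2 s.
2. the magnifier has been picked up off the bench in the fingers (height (world z) of lens above 0.06 m and contact force between the fingers and magnifier above 1 N), for 0.2 s.
At the end, for the whole second after the job is handed in: Pin in both V-blocks (axis within 4 mm and 0.08 rad of the V, 15 mm lengthwise), grooved end to the gauge, untouched; magnifier at rest in the fingers, touching nothing else, lens within 10 mm of the groove horizontally, mid-rim within 5 mm of the scriber point's height, tilt under 0.10 rad (x of pin_center in the frame of plate between -0.004 and 0.004 m and y of pin_center in the frame of plate between -0.07 and -0.04 m and z of pin_center in the frame of plate between 0.0617 and 0.0697 m and angle between the x axis of pin and the y axis of plate, either way round below 0.08 rad and y of pin_groove in the frame of plate above 0 m and horizontal distance between lens and pin_groove below 0.01 m and z of lens in the frame of scriber_tip between -0.005 and 0.005 m and angle between magnifier's own z axis and vertical below 0.1 rad and contact force between the fingers and magnifier above 1 N and contact force between magnifier and plate below 0.1 N and contact force between magnifier and gauge below 0.1 N and contact force between magnifier and pin below 0.1 N and contact force between the arm and pin below 0.05 N and linear speed of each of magnifier, pin below 0.02 m/s and angular speed of magnifier below 0.15 rad/s); the arm keeps its last pose, push and grip.
It fails at once if the gauge was knocked: its scriber point moved more than 3 mm, or it was hit with more than 8 N (distance of scriber_tip from where it was at the start of the episode above 0.003 m or contact force between gauge and anything else above 8 N).
It fails at once if the pin or the magnifier was dropped (falling faster than 0.4 m/s, some 8 mm, out of the fingers) ((contact force between the fingers and pin below 0.01 N and linear speed of pin above 0.4 m/s) or (contact force between the fingers and magnifier below 0.01 N and linear speed of magnifier above 0.4 m/s)).
It fails at once if a bystander was moved more than 15 mm (distance of any of oil_bottle, plain_pin, wrench from where it was at the start of the episode above 0.015 m).
It also fails if it takes over 72 s, if anything falls off the work surface, if the arm or the gripper's body presses on something with over 40 N, if the wrist force passes 120 N, or if a joint passes its speed limit or range.

ROBOT

A 6-joint arm with a two-finger parallel gripper is mounted at the origin on the work surface. World frame = base frame: x ahead of the robot, y to its left, z up, the work surface at z = 0. Lengths are in mm, angles in rad, forces in N, time in s.
With the tool pointing down it reaches from about 275 to 825 mm from the base axis. Payload 5.2 kg.
Tool frame: the origin (TCP) lies at the very end of the fingers, on their centre line; the grasp point (between the pads) lies 19 mm behind it; z points along the fingers, y is the direction in which the jaws open and shut (so a half turn about z gives the same grasp; the last joint's range is limited). The gripper opens to 93 mm and grips with 3 to 60 N. Pads are 15 mm wide; open, the fingers measure 128 mm over their backs; the gripper's body (75 mm by 188 mm) begins 65 mm behind the grasp point.
Start: joints at [1.004, 0.259, 1.535, -0, 1.348, -0.203], TCP at [195.684, 514.016, 218.653] pointing down, gripper open.
Joint ranges: [-3.14, 3.14], [-0.91, 2.08], [0.19, 2.58], [-1.22, 4.36], [0.22, 2.71], [-3.12, 3.12]. Speed limits (rad/s): [2.57, 2.57, 3.14, 3.14, 3.14, 3.14].

INTERFACE

Orientations are given as [roll, pitch, yaw] about the fixed x, y, z axes, in that order (R = Rz(yaw) Ry(pitch) Rx(roll)).
In Python, from bench import robot gives the robot as it stands. The module is installed in compiled form; this text tells all that it offers. Calls block until the motion is done:
- robot.move_ptp(position, orientation): joint-space move of the TCP to a pose.
- robot.move_linear(position, ori=None, speed=150, f_stop=None): straight line of the TCP; ori=None keeps the orientation; speed is the mean speed in mm/s. With f_stop (N) it stops when the force on the tool has changed by that much, and returns True; else False.
- robot.move_j(angles): joint-space move.
- robot.move_gripper(opening): opening from 0.0 (shut) to 1.0 (fully open); the grip force is fixed at half the most; returns when the fingers have stopped.
- robot.sleep(seconds).
- robot.inverse_kinematics(position, orientation): joint angles nearest the present ones, or None.
- robot.get_image(name): name is "scene" or "top" or "wrist"; returns a dict with "img" (384x512x3 uint8, blue, green, red), "fovy" (degrees; the focal length in pixels is half the picture's height over the tangent of half this angle, whatever the lens; pixels are square), "cx", "cy" (the principal point, pixels), "eye" and "orientation" of the camera in the world. Camera axes: x right, y down, z forward; pixel columns grow to the right and rows downward; lengths in mm; the calibration is good to about 2 mm. A picture is of the moment at which its call begins. There is no depth.
A pose or a line that the arm cannot do raises robot.MotionError and nothing moves.
- robot.hand_in(): hands the job in, once; it reports no verdict.
Readings, each from a call of its own:
- robot.current_t(): time.
- robot.current_qpos(): joint angles.
- robot.current_joint_vel(): joint speeds.
- robot.current_joint_efforts(): joint torques, N m.
- robot.current_tcp_pos(): TCP position.
- robot.current_eef_rot(): TCP orientation.
- robot.current_contact_force(): force on the tool from outside, world axes, zero at the start.
- robot.current_ft_torque(): the same for the moment, N m.
- robot.current_gripper_width(): opening from 0.0 (shut) to 1.0 (fully open).
Only numpy, scipy, OpenCV 4.12 (cv2) and the standard library are available. Lean on these libraries where they do the work, as an engineer would, in place of code of your own. Each camera call takes 0.05 s, during which the arm holds its last target. There are 200 camera calls.

## Working session

There is one attempt and no reset: what is moved stays moved. The work goes in short steps, each a Python script; the robot and the scene stay as the last script left them, time stands still between calls to the robot, and variables do not carry over. Pictures are saved under pics/ and viewed, about 8 in all and at most 12, crops included, and the job is handed in when it is done.

```bash
ls; mkdir -p pics; cat > h.py <<'E'
import numpy as np, cv2
from scipy.spatial.transform import Rotation as Rn
from bench import robot
def grab(name, fn=None):
    d=robot.get_image(name)
    if fn: cv2.imwrite('pics/'+fn,d['img'])
    return d
def Rm(o):
    o=np.array(o,float)
    return o if o.shape==(3,3) else (Rn.from_quat(o) if o.size==4 else Rn.from_euler('xyz',o)).as_matrix()
def foc(d): return d['img'].shape[0]/2/np.tan(np.radians(d['fovy'])/2)
def px2w(d,u,v,z):
    r=Rm(d['orientation'])@np.array([(u-d['cx'])/foc(d),(v-d['cy'])/foc(d),1]); e=np.array(d['eye'])
    return e+r*(z-e[2])/r[2]
def w2px(d,p):
    c=Rm(d['orientation']).T@(np.array(p,float)-np.array(d['eye'])); return foc(d)*c[:2]/c[2]+[d['cx'],d['cy']]
E
python3 - <<'E'
from h import *
import pickle
D={}
for n in('scene','top','wrist'):
    d=grab(n,n+'0.png');D[n]=d;print(n,d['fovy'],d['cx'],d['cy'],d['eye'],d['orientation'])
pickle.dump(D,open('d0.pkl','wb'))
print(robot.current_t(),robot.current_eef_rot())
E
```

```text
pics
scene 46.80095245715013 255.32553973605468 195.86173455247493 [ 949.44807758  450.92494862 1195.25612138] [-2.61303082  0.00907997  2.43142407]
top 56.97012990920446 257.4481128668539 188.98600013135405 [ 340.07846546  -36.57893905 1037.95304825] [-2.94240759e+00  1.49644385e-05 -1.58174886e+00]
wrist 67.10540395972606 258.0911772785833 188.97959033258388 [116.96728381 543.89914175 383.80430648] [2.83484460e+00 2.29639373e-03 1.20658204e+00]
0.15 [-3.14020200e+00 -2.67777038e-04  2.77782268e+00]
```

View pics/top0.png

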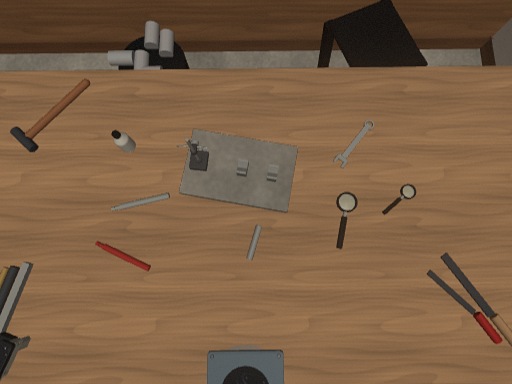

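View pics/scene0.png

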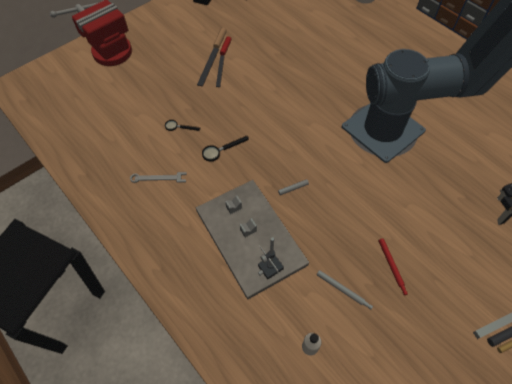

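Top view: pin runs (111,209)–(169,196), plate about (238,170) with gauge at (198,158), larger magnifier lens (347,202) with handle to (341,247), and plain pin (254,242). I'll enlarge the parts that matter.

```bash
python3 - <<'E'
from h import *
import pickle
D=pickle.load(open('d0.pkl','rb'));d=D['top'];im=d['img']
a=cv2.resize(im[120:220,170:310],None,fx=4,fy=4,interpolation=cv2.INTER_CUBIC) #560x400
b=cv2.resize(im[185:220,100:180],None,fx=5,fy=5,interpolation=cv2.INTER_CUBIC) #400x175
c=cv2.resize(im[185:255,325:365],None,fx=5,fy=5,interpolation=cv2.INTER_CUBIC)[:, :] #200x350
o=np.zeros((600,800,3),np.uint8);o[:400,:560]=a;o[420:595,:400]=b;o[:350,580:780]=c
cv2.imwrite('pics/zoom.png',o)
for n,(u,v,z) in dict(pinL=(111,209,9),pinR=(169,196,9),lens=(347,202,14),hend=(341,247,14),plain=(254,242,9)).items(): print(n,px2w(d,u,v,z).round(1))
E
```

```text
pinL [492.6 391.3   9. ]
pinR [529.5 222.7   9. ]
lens [ 505.  -300.8   14. ]
hend [ 375.  -275.7   14. ]
plain [392.2 -27.2   9. ]
```

View pics/zoom.png

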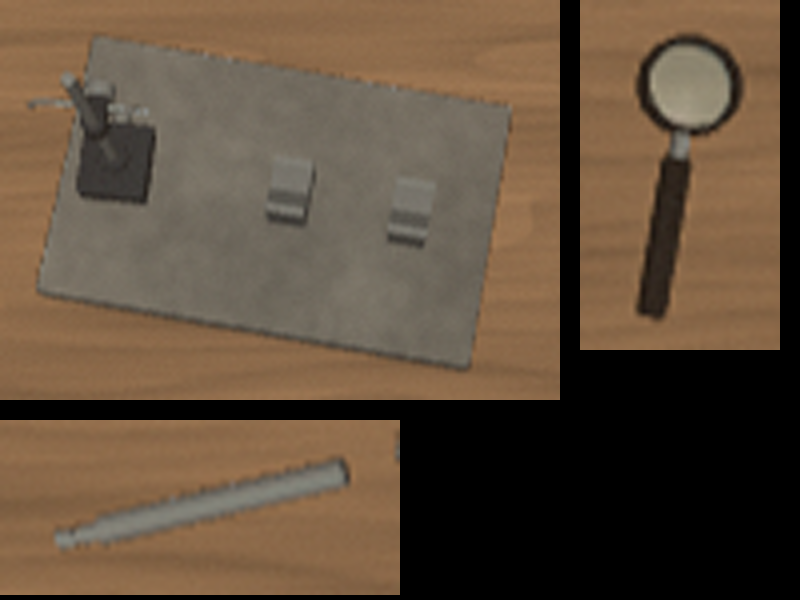

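Zoom: the grooved end is the left one (~(113,209) in the top image), and the plate corners are (193.8,129.5), (297.8,146.5), (287,211), (180,192.5). I'll fit the plate pose and take close-ups with the wrist camera over the plate and the pin.

```bash
python3 - <<'E'
from h import *
import pickle
D=pickle.load(open('d0.pkl','rb'));d=D['top']
C=[px2w(d,u,v,30)[:2] for u,v in [(193.75,129.5),(297.75,146.5),(287.2,210.3),(180,192)]]
TL,TR,BR,BL=C
print(np.round(C,1),[np.linalg.norm(a-b).round(1) for a,b in((TL,TR),(TR,BR),(BL,BR),(TL,BL))])
c=np.mean(C,0);y=(TL-TR)+(BL-BR);print('c',c,'ang y',np.arctan2(y[1],y[0]))
W={}
y/=np.linalg.norm(y); x=np.array([y[1],-y[0]])
ps=np.arctan2(y[1],y[0])
p=c+30*y-20*x
for n,(pos,yaw) in dict(plate=((*p,290),ps),pin=((511,307,150),1.787)).items():
    robot.move_ptp(list(map(float,pos)),[np.pi,0,float(yaw)])
    robot.sleep(.2);W[n]=grab('wrist',n+'1.png');print(n,robot.current_t(),robot.current_qpos(),W[n]['eye'])
pickle.dump(W,open('w1.pkl','wb'))
o=np.hstack([cv2.resize(W[n]['img'],(512,384))[:, :] for n in W]);cv2.imwrite('pics/w1.png',cv2.resize(W['plate']['img'],(800,600),interpolation=cv2.INTER_CUBIC))
E
```

```text
[[ 728.2  150.8]
 [ 671.3 -160.2]
 [ 480.2 -123.5]
 [ 537.1  186. ]] [np.float64(316.2), np.float64(194.6), np.float64(314.7), np.float64(194.3)]
c [604.17971562  13.25838763] ang y 1.3894517424357145
plate 2.6 [-1.08781303e-01  2.99655554e-01  1.30698918e+00  4.76083893e-05
  1.53494872e+00  7.14377154e-02] [605.50310523 130.46995628 455.87329706]
pin 4.0167 [ 3.52131990e-01  3.91585831e-01  1.51763298e+00 -1.68094978e-04
  1.23121198e+00  1.37809364e-01] [494.51490162 388.65795276 316.60986488]
```

View pics/w1.png

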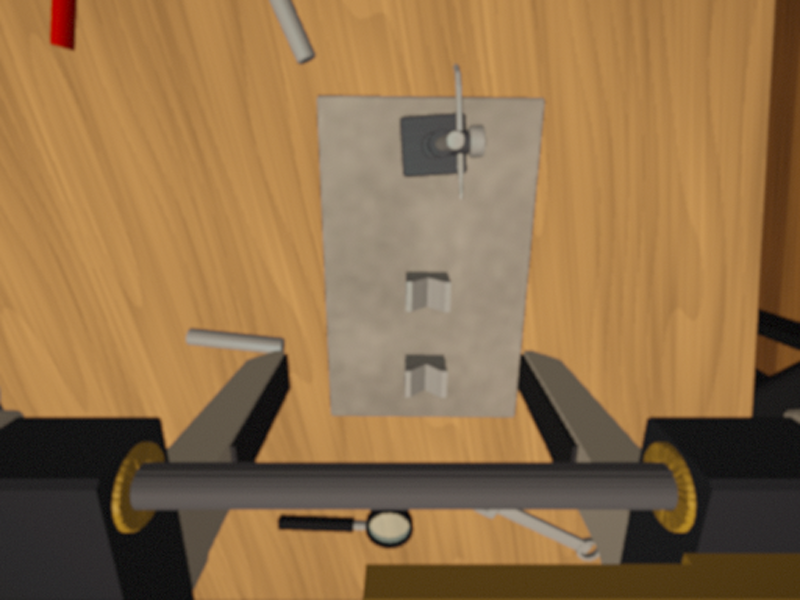

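View pics/pin1.png

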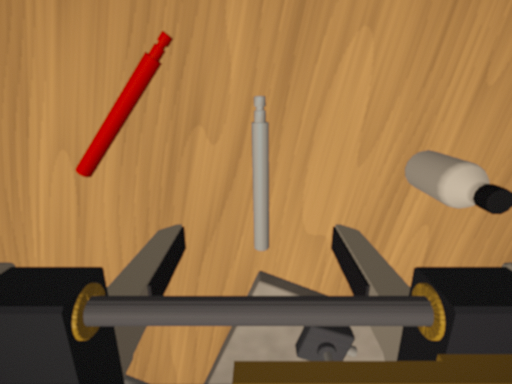

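The plate view shows corners (318,97), (544,99), (515,415), (331,415) of the 800-px picture, the scriber tip at (461,198), and V valleys near column 428. The pin view shows the groove end at (260,96) and the plain end at (262,249).

```bash
python3 - <<'E'
from h import *
import pickle
from scipy.optimize import least_squares
W=pickle.load(open('w1.pkl','rb'));D=pickle.load(open('d0.pkl','rb'))
d=W['pin'];g=px2w(d,260,96.5,9);p=px2w(d,261.5,249,9)
# thresholded axis of pin
im=d['img'].astype(int);sub=im[90:255,240:280];m=(sub.max(2)-sub.min(2)<35)
ys,xs=np.nonzero(m);print('mask',m.sum(),ys.min()+90,ys.max()+90)
c=[(y+90,xs[ys==y].mean()+240) for y in range(165) if (ys==y).any()];c=np.array(c);k=np.polyfit(c[:,0],c[:,1],1);print(k)
A=px2w(d,np.polyval(k,96.5),96.5,9)[:2];B=px2w(d,np.polyval(k,248),248,9)[:2]
print('pin',A,B,np.linalg.norm(A-B),'ang',np.arctan2(*(A-B)[::-1]),'ctr from plain',B+(A-B)/np.linalg.norm(A-B)*80)
w=W['plate'];K=512/800
loc=np.array([[-100,160],[100,160],[100,-160],[-100,-160]])
pix=np.array([[318,97],[544,99],[515,415],[331,415]])*K
def res(q):
    c,s=np.cos(q[2]-np.pi/2),np.sin(q[2]-np.pi/2)
    return np.concatenate([w2px(w,[q[0]+c*x-s*y,q[1]+s*x+c*y,30])-u for (x,y),u in zip(loc,pix)])
r=least_squares(res,[604,13,1.39]);q=r.x;print('plate',q,r.fun.round(1))
c,s=np.cos(q[2]-np.pi/2),np.sin(q[2]-np.pi/2);P=lambda x,y,z:[q[0]+c*x-s*y,q[1]+s*x+c*y,z]
for n,pt in dict(vA=(0,3,53),vB=(0,-85,53),tA=(-20,3,68),tB=(20,3,68),vcl=(0,-25,53),bc=(0,100,50)).items(): print(n,(w2px(w,P(*pt))/K).round(1))
np.save('plate.npy',q)
E
```

```text
mask 2052 96 249
[1.16480610e-02 2.58185515e+02]
pin [495.97757497 389.48849732] [534.73203661 221.85807063] 172.05193475293197 ang 1.7979945377821585 ctr from plain [516.71214665 299.80217602]
plate [607.36154249  13.90293433   1.38256272] [-1.6 -1.1  1.4 -1.1  0.4  2.3 -0.2  1.4]
vA [427.9 278.1]
vB [425.8 364.5]
tA [406.4 282.4]
tB [451.2 282.8]
vcl [427.2 306.8]
bc [430.5 169. ]
```

```bash
python3 - <<'E'
import cv2
im=cv2.imread('pics/plate1.png')[60:270,190:360]
cv2.imwrite('pics/pz.png',cv2.resize(im[0:210,:],None,fx=2.85,fy=2.85,interpolation=cv2.INTER_CUBIC)); 
a=cv2.resize(im[110:200,50:120],None,fx=6,fy=6,interpolation=cv2.INTER_CUBIC);b=cv2.resize(im[0:90,45:115],None,fx=5.5,fy=6,interpolation=cv2.INTER_CUBIC)
cv2.imwrite('pics/pz.png',cv2.hconcat([a,b[:540]]))
E
```

```text
(no output)
```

View pics/pz.png

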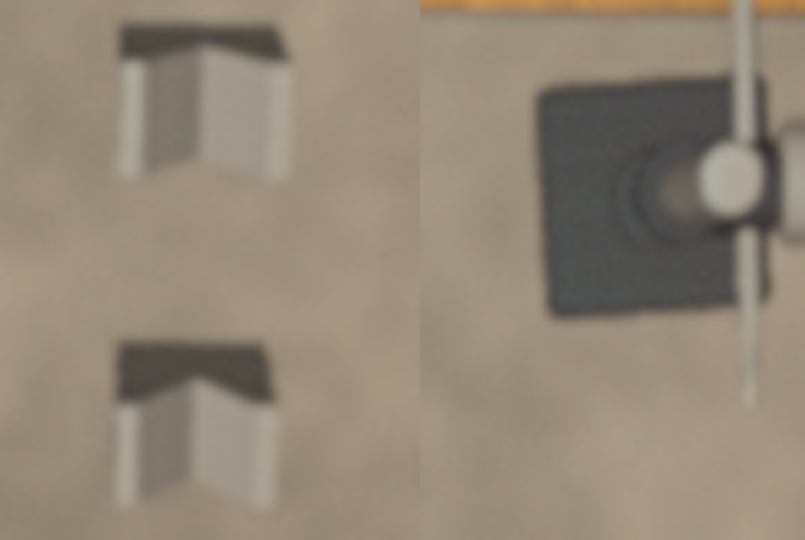

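The model projects the V valleys to within 1 px and the pin length comes out at 172.1 mm, so both estimates hold. Picking the pin and moving above the V-blocks, with a look before lowering.

```bash
python3 - <<'E'
from h import *
import pickle
q=np.load('plate.npy');c,s=np.cos(q[2]-np.pi/2),np.sin(q[2]-np.pi/2)
P=lambda x,y,z:[float(q[0]+c*x-s*y),float(q[1]+s*x+c*y),z]
o=[np.pi,0,1.798]
robot.move_ptp([516.7,299.8,60],o)
print(robot.move_linear([516.7,299.8,4],speed=80,f_stop=15))
robot.move_gripper(0.0);print('w',robot.current_gripper_width()*93,robot.current_tcp_pos())
robot.move_linear([516.7,299.8,270],speed=180)
robot.move_ptp(P(0,-55,270),[np.pi,0,float(q[2])])
robot.move_linear(P(0,-55,120),speed=150)
robot.sleep(.3);w=grab('wrist','place1.png');pickle.dump(w,open('w2.pkl','wb'))
print(robot.current_t(),robot.current_tcp_pos(),robot.current_gripper_width()*93,robot.current_contact_force())
for n,pt in dict(ge=(0,37,125),gr=(0,25,125),vA=(0,3,53),vAt1=(-20,3,68),vAt2=(20,3,68)).items(): print(n,w2px(w,P(*pt)).round(1))
E
```

```text
False
w 17.22466507442051 [516.66496946 299.76041426   3.98526204]
10.925 [597.25207034 -40.22004596 120.42414374] 17.02631092887138 [-0.5244434   0.9086876  -3.42064549]
ge [256.4  82.4]
gr [256.5 106.2]
vA [256.9 132.2]
vAt1 [230.1 134.5]
vAt2 [283.6 134.5]
```

View pics/place1.png

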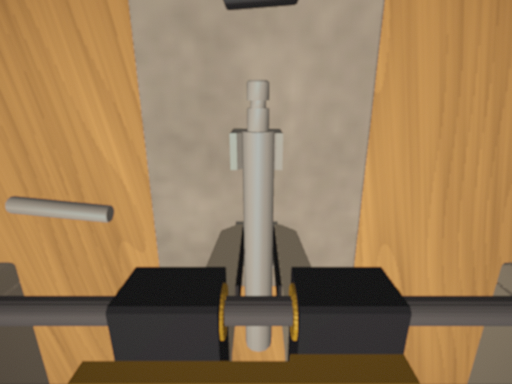

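The pin's grooved end is at (258,80), within 1 mm of prediction, and block A's edges (230/283) match. Lowering into the V-blocks.

```bash
python3 - <<'E'
from h import *
import pickle
q=np.load('plate.npy');c,s=np.cos(q[2]-np.pi/2),np.sin(q[2]-np.pi/2)
P=lambda x,y,z:[float(q[0]+c*x-s*y),float(q[1]+s*x+c*y),z]
robot.move_linear(P(0,-56,72),speed=100)
print(robot.move_linear(P(0,-56,58),speed=15,f_stop=4),robot.current_tcp_pos(),robot.current_contact_force())
robot.move_gripper(0.45);robot.sleep(.4)
robot.move_linear(P(0,-56,130),speed=120)
robot.move_linear(P(0,-70,250),speed=200)
w=grab('wrist','placed.png');pickle.dump(w,open('w3.pkl','wb'))
# then over the magnifier
robot.move_ptp([430,-286,190],[np.pi,0,-0.19]);robot.sleep(.2)
m=grab('wrist','mag.png');pickle.dump(m,open('w4.pkl','wb'));print(robot.current_t(),robot.current_qpos())
cv2.imwrite('pics/two.png',np.hstack([cv2.resize(w['img'][:270,100:420],(400,338)),cv2.resize(m['img'][:,:],(400,300)).copy() if 0 else cv2.resize(m['img'][:270,100:420],(400,338))]))
E
```

```text
True [595.75442653 -40.8139705   60.86370002] [-0.58726032 -0.15483058 -1.47361628]
16.1667 [-8.01385029e-01  2.20309916e-01  1.65778508e+00  1.31926883e-04
  1.26318589e+00  9.57285974e-01]
```

View pics/two.png

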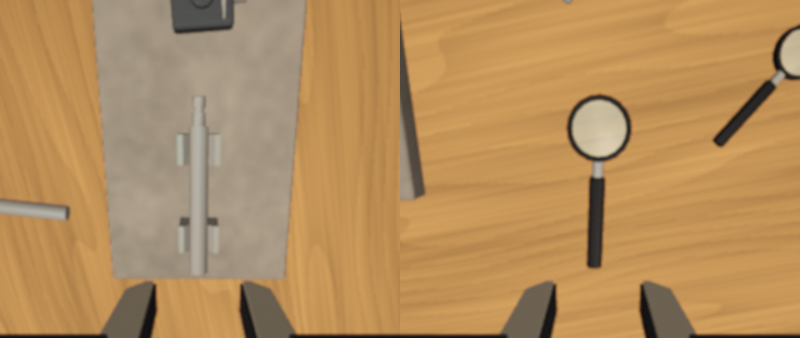

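The pin lies in both blocks (end at (198,97), step (198,125) in the left panel). The magnifier is clear, rim at (600,128) and handle down to (595,268) in the right panel. Next I'll fit the magnifier by mask and take two side views of the scriber to triangulate its height.

```bash
python3 - <<'E'
from h import *
import pickle
q=np.load('plate.npy');c,s=np.cos(q[2]-np.pi/2),np.sin(q[2]-np.pi/2)
P=lambda x,y,z:[float(q[0]+c*x-s*y),float(q[1]+s*x+c*y),z]
m=pickle.load(open('w4.pkl','rb'));im=m['img'];sub=im[60:222,225:300]
mk=((sub.max(2)<70)*255).astype(np.uint8)
n,l,st,ce=cv2.connectedComponentsWithStats(mk)
for i in range(1,n):
    if st[i,4]>100: print(st[i]+[225,60,0,0,0],ce[i]+[225,60])
w3=pickle.load(open('w3.pkl','rb'));w1=pickle.load(open('w1.pkl','rb'))['plate']
V={'w1':w1,'w3':w3}
for n,x in(('L',-165),('R',115)):
    robot.move_ptp(P(x,45,240),[np.pi,0,float(q[2])]);robot.sleep(.2);V[n]=grab('wrist','s%s.png'%n)
pickle.dump(V,open('w5.pkl','wb'));print(robot.current_t())
o=[]
for n in('L','R'):
    u,v=w2px(V[n],P(13,65,140)).round().astype(int);print(n,u,v)
    u0,v0=max(0,min(u-50,412)),max(0,min(v-60,264));print('org',u0,v0)
    o.append(cv2.resize(V[n]['img'][v0:v0+120,u0:u0+100],None,fx=4,fy=4,interpolation=cv2.INTER_CUBIC))
cv2.imwrite('pics/s.png',np.hstack(o))
E
```

```text
[235  77  49  51 298] [258.93624161 101.19798658]
[250 142  13  71 707] [256.04950495 176.43422914]
19.1667
L 446 168
org 396 108
R 150 169
org 100 109
```

View pics/s.png

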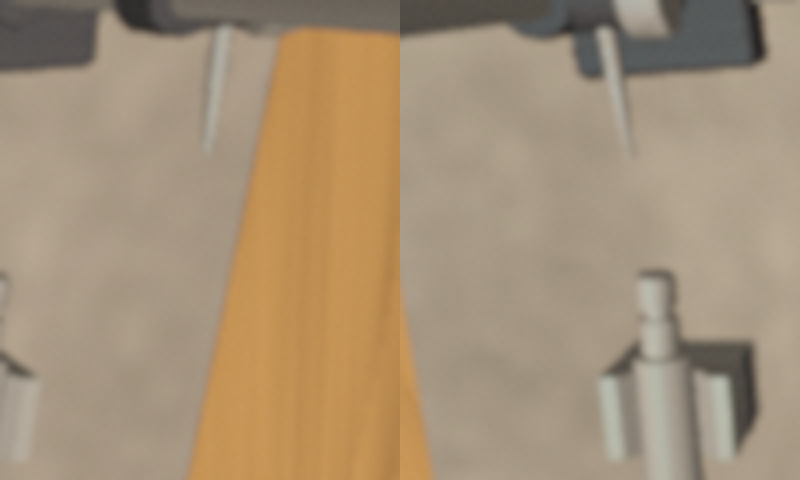

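Scriber tip is at (207,153) in the left pane and (631,157) in the right pane, i.e. (447.8,146.3) and (157.8,148.3) in the full images. The groove in the right pane is near (655,318).

```bash
python3 - <<'E'
from h import *
import pickle
from scipy.optimize import least_squares
q=np.load('plate.npy');c,s=np.cos(q[2]-np.pi/2),np.sin(q[2]-np.pi/2)
P=lambda x,y,z:[float(q[0]+c*x-s*y),float(q[1]+s*x+c*y),z]
inv=lambda p:[c*(p[0]-q[0])+s*(p[1]-q[1]),-s*(p[0]-q[0])+c*(p[1]-q[1]),p[2]]
V=pickle.load(open('w5.pkl','rb'));ob={'L':(447.75,146.25),'R':(157.75,148.25),'w1':(295,127)}
for ks in (('L','R'),('L','R','w1'),('L','w1'),('R','w1')):
    r=least_squares(lambda p:np.concatenate([w2px(V[k],p)-ob[k] for k in ks]),P(13,65,140));print(ks,r.x.round(1),np.round(inv(r.x),1),r.fun.round(1))
for y in(25,24,37): print('pin pred R',y,w2px(V['R'],P(0,y,65.7)).round(1))
print('blk corner R',w2px(V['R'],P(-20,3,68)),'obs',(603-400)/4+100,375/4+109)
m=pickle.load(open('w4.pkl','rb'))
l=px2w(m,259.5,102.5,10);h=px2w(m,256.05,176.4,13);print('lens',l,'handle mid',h,np.linalg.norm((l-h)[:2]),'ang',np.arctan2(*(l-h)[:2][::-1]))
E
```

```text
('L', 'R') [640.6  92.2 128.4] [ 18.   83.2 128.4] [ 0.   0.3 -0.  -0.3]
('L', 'R', 'w1') [640.5  92.1 128.4] [ 17.9  83.  128.4] [-0.1  0.4 -0.1 -0.1  0.3 -0.3]
('L', 'w1') [640.2  92.3 129.1] [ 17.6  83.2 129.1] [-0.   0.3  0.1 -0.4]
('R', 'w1') [640.2  91.8 127.5] [ 17.7  82.7 127.5] [ 0.   0.  -0.  -0.1]
pin pred R 25 [164.8 186.4]
pin pred R 24 [164.9 187.2]
pin pred R 37 [163.8 177. ]
blk corner R [149.9085227  203.79919496] obs 150.75 202.75
lens [ 508.60997762 -301.96617837   10.        ] handle mid [ 424.14644411 -281.69736228   13.        ] 86.86146095564558 ang -0.23551775576208336
```

Scriber tip height is 128.4 mm (allowed range 125–155; all camera pairs agree within 1 mm). Gripping the magnifier, then checking for slip or tilt by comparing the rim in the wrist frame before and after the lift.

```bash
python3 - <<'E'
from h import *
import pickle
q=np.load('plate.npy');c,s=np.cos(q[2]-np.pi/2),np.sin(q[2]-np.pi/2)
P=lambda x,y,z:[float(q[0]+c*x-s*y),float(q[1]+s*x+c*y),z]
a=-0.228;g=np.array([508,-302])-88*np.array([np.cos(a),np.sin(a)]);g=[float(t) for t in g]
o=[np.pi,0,a]
robot.move_ptp([*P(-100,0,260)[:2],260],o)
robot.move_ptp([*g,80],o)
print(robot.move_linear([*g,2],speed=80,f_stop=15),robot.current_tcp_pos())
robot.move_gripper(0.0);print('w',robot.current_gripper_width()*93)
A=grab('wrist','mA.png')
robot.move_linear([*g,100],speed=80);robot.sleep(.4)
B=grab('wrist','mB.png');print(robot.current_t(),robot.current_contact_force(),robot.current_gripper_width()*93)
pickle.dump((A,B),open('w6.pkl','wb'))
cv2.imwrite('pics/ab.png',np.hstack([cv2.resize(x['img'][:300,120:400],(400,428),interpolation=cv2.INTER_CUBIC) for x in(A,B)]))
E
```

```text
False [ 422.58763071 -282.41166605    2.41087208]
w 15.70672447756137
25.4917 [ 0.4595778   0.18540035 -1.55795104] 15.934368299670071
```

View pics/ab.png

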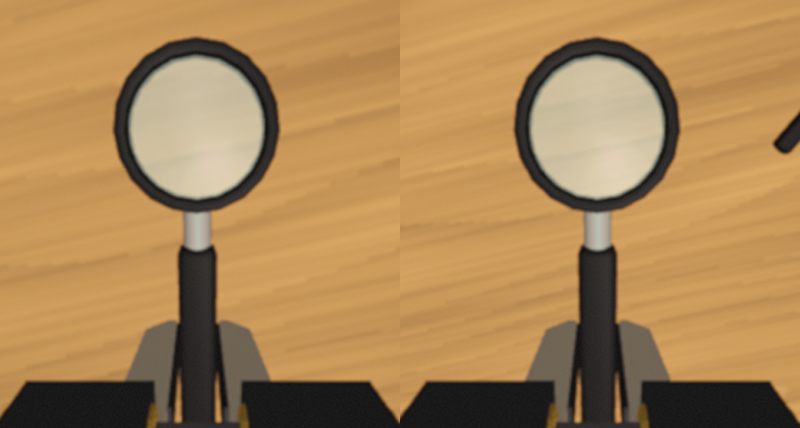

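No slip or tilt: the rim is at the same place in both panels (centre (197,126)). Working out the lens offset from the TCP and moving over the groove.

```bash
python3 - <<'E'
from h import *
import pickle
q=np.load('plate.npy');c,s=np.cos(q[2]-np.pi/2),np.sin(q[2]-np.pi/2)
P=lambda x,y,z:[float(q[0]+c*x-s*y),float(q[1]+s*x+c*y),z]
A,B=pickle.load(open('w6.pkl','rb'))
k=1.42857
t=np.array([422.6,-282.4]);a=-0.228;R2=np.array([[np.cos(a),np.sin(a)],[-np.sin(a),np.cos(a)]])
for u,v,z in((196,125,11),(197,127.5,10),(197,212,7)): print(R2@(px2w(A,120+u/k,v/k,z)[:2]-t))
off=R2@(px2w(A,120+196.5/k,126/k,10.5)[:2]-t);L=(off[0]+88)/2 if abs(off[0]-88)<6 else off[0];print(off,L)
yaw=float(q[2]-np.pi/2);o=[np.pi,0,yaw];z=128.4-5+.4
dy=float(off[1]) if abs(off[1])<4 else 0
T=P(-L,24+dy*0,z)
robot.move_linear([422.6,-282.4,240],speed=180)
robot.move_ptp([*T[:2],240],o)
robot.move_linear(T,speed=80);robot.sleep(.5)
w=grab('wrist','fin.png');S=grab('scene');pickle.dump((w,S),open('w7.pkl','wb'))
print(robot.current_t(),robot.current_tcp_pos(),T,robot.current_eef_rot(),robot.current_contact_force())
print('groove pred',w2px(w,P(0,24,66)),'lens pred',w2px(w,P(0,24,128.4)))
u,v=w2px(S,P(0,24,128)).round().astype(int)
b=cv2.resize(S['img'][v-50:v+50,u-40:u+40],(320,400),interpolation=cv2.INTER_CUBIC)
cv2.imwrite('pics/fin2.png',np.hstack([cv2.resize(w['img'][:320,100:420],(400,400),interpolation=cv2.INTER_CUBIC),b]))
E
```

```text
[89.73361985  0.59898835]
[88.91067131  0.24060223]
[57.72156819  0.25698476]
[89.40891074  0.42044287] 88.70445536795032
29.9417 [524.70077681  54.06994501 123.79703094] [524.7149116632547, 54.07773757027539, 123.80000000000001] [ 3.14157901e+00  4.83275911e-05 -1.88251239e-01] [ 0.12249899  0.00488937 -1.49245243]
groove pred [257.92646976  92.32871687] lens pred [257.94707738  90.41530311]
```

View pics/fin2.png

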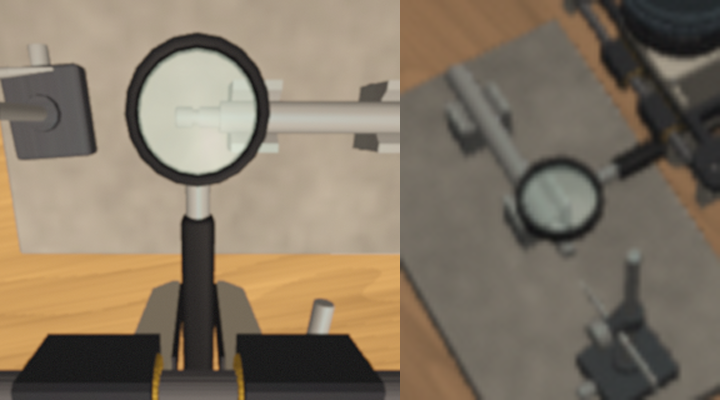

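Through the lens the groove sits at (197,116), exactly as predicted; rim centre is (197,109), i.e. ~2 mm too far in +x. I'll check the scriber tip (seen at ≈(52,70)) from this new viewpoint, nudge back 1.5 mm, and verify it's steady.

```bash
python3 - <<'E'
from h import *
import pickle
w,S=pickle.load(open('w7.pkl','rb'))
for z in(124,128.4,133): 
    p=w2px(w,[640.5,92.1,z]);print(z,((p-[100,0])*1.25).round(1))
q=np.load('plate.npy');p=np.array(robot.current_tcp_pos());yaw=q[2]-np.pi/2
p[:2]-=1.5*np.array([np.cos(yaw),np.sin(yaw)])
robot.move_linear([float(t) for t in p],speed=10);robot.sleep(.5)
print(robot.current_tcp_pos(),robot.current_contact_force(),robot.current_gripper_width()*93,np.abs(robot.current_joint_vel()).max(),robot.current_t())
im=w['img'][35:85,100:170];cv2.imwrite('pics/tip.png',cv2.resize(im,None,fx=8,fy=8,interpolation=cv2.INTER_CUBIC))
E
```

```text
124 [56.4 68.1]
128.4 [52.4 66.6]
133 [47.9 64.9]
[523.25995691  54.35791226 123.79686331] [-0.48620598 -0.48116996 -0.09159   ] 15.605543111152567 0.0020704086903143306 30.7417
```

View pics/tip.png

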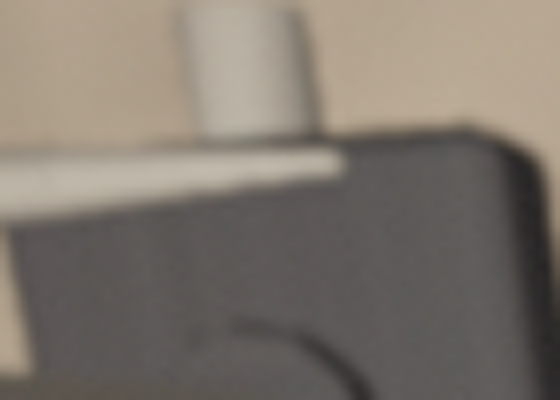

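The tip is at (343,162), i.e. (53.6,69) against a predicted (52.4,66.6), so its height is 127–128.4 mm. The force reading changed, so I'll re-read it before handing in.

```bash
python3 - <<'E'
from h import *
F=[]
for i in range(12): robot.sleep(.08);F.append(robot.current_contact_force())
print(np.mean(F,0).round(2),np.std(F,0).round(2))
w=grab('wrist');B=cv2.imread('pics/fin.png')
for im in(w['img'],B):
    m=(im[:230,180:340].max(2)<75)[20:160];ys,xs=np.nonzero(m);print(ys.min(),ys.max(),xs.min(),xs.max())
if abs(np.mean(F,0)[2]+1)<1: robot.hand_in();print('handed in',robot.current_t())
E
```

```text
[-0.07  0.2  -0.91] [0.39 0.52 0.44]
7 127 21 134
7 127 21 134
the job is handed in; nothing more can be done
the job is handed in; nothing more can be done
```

I laid the stepped pin in both V-blocks with its grooved end towards the gauge and released it. I then gripped the larger magnifier by its handle, held it level over the groove, and handed the job in at about 32 s of the 72 s allowed. The hand-in reports no verdict.

What the last checks showed:
- **Pin:** after release, pictures showed it seated in both blocks. Through the lens, the groove appeared within 1 px of where I expected it. During lowering, the tool stood about 1.3 mm to one side when it touched the blocks, so the groove's sideways position is uncertain by about that much.
- **Lens position:** the rim centre was about 2 mm too far in plate +x, so I moved it back 1.5 mm. I did not measure the centring again after that nudge.
- **Focus height:** I set the mid-rim at about 128.4 mm, the scriber height triangulated from three views. A fourth view put it nearer 127 mm; the tolerance is 5 mm.
- **Hold:** the magnifier did not slip or tilt in the fingers when lifted. One force reading after the nudge looked odd. The average of 12 more was 0.9 N downward, which is just the magnifier's weight (noise about 0.5 N), so there was no sign of it touching anything else.
- **Gauge and bystanders:** the planned paths kept clear of the gauge and the bystanders, and I saw no sign of contact. I did not take a final overview picture to confirm their positions.

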